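# Set the sample mill's grinding gap and lock it

### The arm

A 7-joint arm with a two-finger parallel gripper is mounted at the origin on the work surface. World frame = base frame: x ahead of the robot, y to its left, z up, the work surface at z = 0. Lengths are in m, angles in degrees, forces in N, time in s.
With the tool pointing down it reaches from about 0.4 to 0.9 m from the base axis. Payload 5.5 kg.
Tool frame: the origin (TCP) lies at the centre of the arm's flange, where the gripper is bolted on; the fingertips stand 173 mm ahead of it and the grasp point (between the pads) lies manip.pinch_z ahead of it (manip.pinch_z is the distance from the TCP to the grasp point, in m); x points along the fingers, z is the direction in which the jaws open and shut, and the axes are right-handed (so a half turn about x gives the same grasp; the last joint's range is limited). The gripper opens to 85 mm and grips with 20 to 120 N. Pads are 22 mm wide; open, the fingers measure 114 mm over their backs; the gripper's body (76 mm by 85 mm) begins 54 mm behind the grasp point. The pads swing forward as they close: fully open they stand 13 mm farther back than shut.
Start: joints at [-58.43, 28.699, -24.465, 88.831, 12.651, 65.22, -12.049], TCP at [0.184, 0.623, 0.405] pointing down, gripper open.
Joint ranges: [-164.97, 164.97], [-17.58, 116.51], [-87.97, 89.64], [11.32, 138.91], [-80.73, 260.73], [10.89, 115.49], [-147.41, 147.41]. Speed limits (degrees/s): [147.25, 147.25, 180, 180, 180, 180, 180].

### API

Orientations are given as a 3x3 rotation matrix whose columns are the frame's x, y, z axes.
In Python, from rig import manip, eyes, job gives the robot as it stands.
- The arm moves only by the tool send_rows, never from a script. Its argument "rows" is a list of rows, each a list of 5 numbers: the shift along the tool's x, y, z in mm, then the turn about the tool's x in degrees, then the gripper command: -1 is fully open, 1 is shut, values between are in proportion. In form: [[dx, dy, dz, yaw, fingers], ...]. A call has 1 to 10 rows; each row is the pose to reach, as a shift and turn from the pose commanded when the call began, along the tool's axes at that moment; what a row does not reach only later rows make up. A row lasts 1/12 s, in which the tool goes at most 41.7 mm and 7.16 degrees, less where a joint would pass 70% of its speed; a pose out of reach is approached as far as the arm can. A call with a gripper value outside its range is refused whole. The fingers move at their own pace and stop on an object; "squeeze" is the grip in N (left out, the last holds). Time passes only in rows, so rows that repeat a pose let the fingers close. It gives the time, the measured TCP pose, the force and the opening at its end, in the units of the state.
- manip.state(): the state, without advancing time (a new reading comes with each control period).
- eyes.get_image(name): name is "scene" or "top" or "wrist"; returns a dict with "color" (480x640x3 uint8, blue, green, red), "camera_matrix" (3x3 intrinsics, pixels), "R" (3x3) and "t" (3): a world point X has camera coordinates R X + t. Camera axes: x right, y down, z forward; pixel columns grow to the right and rows downward; lengths in m; the calibration is good to about 2 mm. A picture is of the moment at which its call begins. There is no depth.
- job.sign_off(): hands the job in, once; it reports no verdict.
The state is a dict: "t": time; "qpos": joint angles; "joint_velocities": joint speeds; "tau": joint torques, N m; "ee_pos": TCP position; "ee_rot": TCP orientation; "ft_force": force on the tool from outside, world axes, zero at the start; "ft_torque": the same for the moment, N m; "opening": opening from 0.0 (shut) to 1.0 (fully open).
Only numpy, scipy, OpenCV 4.12 (cv2) and the standard library are available. Lean on these libraries where they do the work, as an engineer would, in place of code of your own. Each camera call takes 0.05 s, during which the arm holds its last target.

### The job

Set the grinding gap of the sample mill: turn its adjustment ring clockwise until you feel the burrs just touch, without forcing them together, then back it off three clicks and let it rest in its click. Then swing the lock lever over until it is fully home and let go, leaving the other things on the bench and the vial on the mill where they stand.

Things in the scene. Friction and masses are not known exactly. Their poses are not given: they have to be found in the camera images.
- mill: Beige bench-top sample mill, a fixed box 180 (x) by 260 (y) by 110 mm high with a metal chute on its front (-x) face. Origin: centre of its underside; z up. The adjustment ring stands on its top at x 0, y +45 mm in this frame, the lock lever's pivot at x +35, y -55 mm.
- ring_grip (a point): On the vertical axis of the adjustment ring at the height to grip it, 34 mm above the mill's top. The ring: a knurled aluminium cylinder, 56 mm diameter, 34 mm high, on a fixed dark collar of 74 mm diameter that rises 8 mm above the mill's top. z up; x and y turn with the ring. It turns in place, without rising, with 18 clicks to a turn; one takes about 0.15 N m to pass.
- ring_top (a point): Centre of the ring's top, 43 mm above the mill's top; a dark disc with a steel six-spoked cross, a white mark on the rim at -x. Burr touch: from there the torque climbs 7 N m per rad; 0.3 to 0.4 N m shows that they touch, 1 N m is too much and harms them. Three clicks back: the ring, let go, rests in the click nearest to 60 degrees anticlockwise of the first touch.
- ring (a joint): Angle of the adjustment ring, growing clockwise seen from above, which closes the burrs. Clicks every 0.349 rad (20 degrees), at whole multiples of it; let go, it pulls itself into the nearest click. The burrs touch 0.3 to 1.6 rad clockwise of where the ring starts, at any point between two clicks; this cannot be seen, only felt.
- lock (a joint): Angle of the lock lever, a flat steel bell crank on the mill's top with an upright black knob at the end of its long arm; 0 fully open, 1.1 rad fully home against its stop. It turns clockwise seen from above, about the vertical line through point lock_pivot, and stays where it is left (about 0.07 N m of friction, 1.3 N at the knob).
- lock_knob (a point): On the axis of the lever's upright black knob (16 mm diameter, 32 mm high), 28 mm above the mill's top, 8 mm below the knob's top, 56 mm from the pivot. z up.
- lock_pivot (a point): The lock lever's pivot, 4 mm above the mill's top; fixed to the mill. z up. Fully home, the knob lies 56 mm from it in the direction of the mill's -x.
- beaker: Bystander: small glass beaker, 60 mm diameter, 55 mm high, under the mill's chute. Origin: centre of its underside.
- vial: Bystander: amber vial with white cap, 26 mm diameter, 45 mm high, standing on the mill's top near the far left corner. Origin: centre of its underside.
- spatula: Bystander: steel spatula, 170 mm long, lying on the bench. Origin at its underside.
- amberbottle: Bystander: amber bottle, 64 mm diameter, 130 mm high. Origin: centre of its underside.
- dish: Bystander: white ceramic dish, 90 mm diameter, 30 mm high. Origin: centre of its underside.
- samplejar: Bystander: glass jar with white cap, 60 mm diameter, 70 mm high. Origin: centre of its underside.
- clip: Bystander: wooden test-tube clip, 100 mm long, lying on the bench. Origin: centre of its underside.

How it is judged:
By the outcome, as a careful person would: the job done as asked, in the order asked, and still so for the second after the job is handed in, with the robot touching nothing.
It also fails if it takes over 67 s, if anything falls off the work surface, if the arm or the gripper's body presses on something with over 40 N, if the wrist force passes 120 N, or if a joint passes its speed limit or range.

## Working session

There is one attempt and no reset: what is moved stays moved. The work goes in short steps, Python scripts to look and compute and a tool call to move; the robot and the scene stay as the last step left them, time stands still between calls to the robot, and variables do not carry over. Pictures are saved under pics/ and viewed, and the job is handed in when it is done.

Besides the shell and the picture viewer there is one more tool, called in YAML: its name, and indented under it one key for each argument. send_rows: Moves the arm, as the interface text tells. Its arguments: {"type":"object","properties":{"rows":{"type":"array","items":{"type":"array","items":{"type":"number"}}},"squeeze":{"type":"number"}},"required":["rows"]}

```bash
ls; mkdir -p pics; python3 - <<'E'
from rig import manip, eyes, job
import cv2
s=manip.state()
for k in s: print(k,s[k])
print(manip.pinch_z)
for n in ["scene","top","wrist"]:
    i=eyes.get_image(n); cv2.imwrite(f"pics/{n}0.png",i["color"]); print(n,i["camera_matrix"],i["R"],i["t"])
E
```

```text
pics
t 0.0
qpos [-58.43205807  28.75223127 -24.45266013  88.89108646  12.65147475
  65.22012502 -12.04712379]
joint_velocities [-0.0448182  -0.008571   -0.03090551  0.06520635  0.03892107 -0.02516735
  0.01172425]
tau [ 5.38315398e-04 -5.69521987e+01 -5.81556782e+00 -2.80937040e+01
  1.05312440e-02  1.21326398e-02 -3.56481500e-06]
ee_pos [0.18443659 0.62291361 0.40367804]
ee_rot [[-5.87305054e-04 -9.58904866e-01  2.83727179e-01]
 [-1.82753097e-03  2.83727784e-01  9.58903126e-01]
 [-9.99998158e-01  4.46484447e-05 -1.91906310e-03]]
ft_force [-0.38886832 -0.56766     0.52247919]
ft_torque [ 0.01650193 -0.06294927 -0.00222675]
opening 1.0015561379359716
0.1547
scene [[592.80435205   0.         319.22676372]
 [  0.         592.80435205 224.48709094]
 [  0.           0.           1.        ]] [[-0.39803251  0.91735247  0.00587906]
 [ 0.72442582  0.31824197 -0.61149757]
 [-0.56282977 -0.23913697 -0.79122447]] [ 0.21397383 -0.34219267  1.75244556]
top [[484.68236404   0.         316.65082271]
 [  0.         484.68236404 245.14449897]
 [  0.           0.           1.        ]] [[-0.00884276 -0.99978208 -0.01891036]
 [-0.98729636  0.01172944 -0.15845606]
 [ 0.15864333  0.01726894 -0.98718493]] [0.01221986 0.56914941 1.22738214]
wrist [[365.10688119   0.         320.11232596]
 [  0.         365.10688119 241.01303572]
 [  0.           0.           1.        ]] [[ 0.28429263  0.95873594 -0.0017586 ]
 [ 0.91194528 -0.2698509   0.30908946]
 [ 0.29586062 -0.0894756  -0.95103134]] [-0.6487676  -0.04040973  0.37939528]
```

View pics/scene0.png

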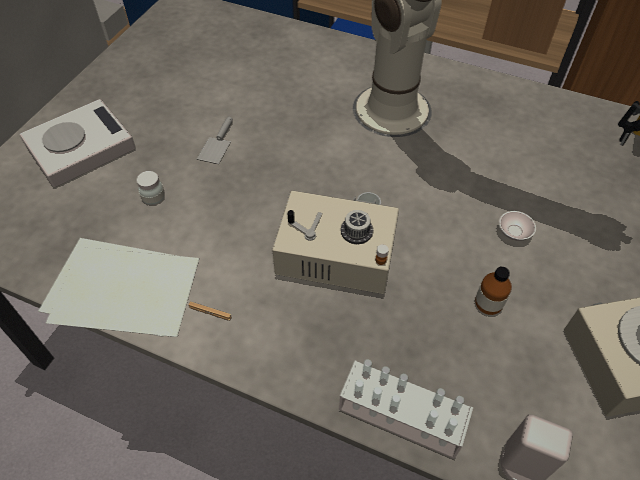

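View pics/top0.png

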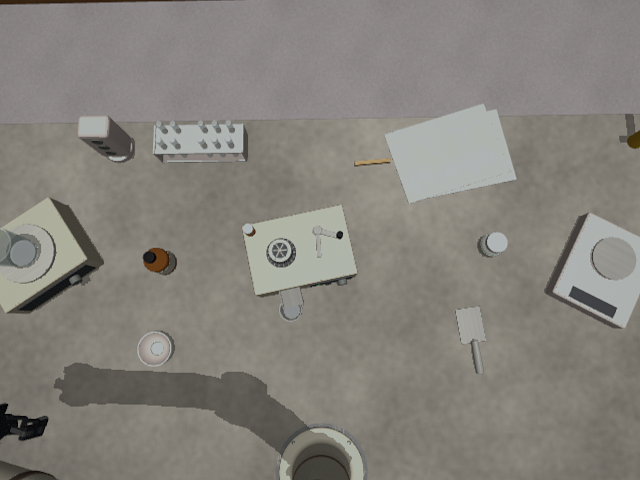

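View pics/wrist0.png

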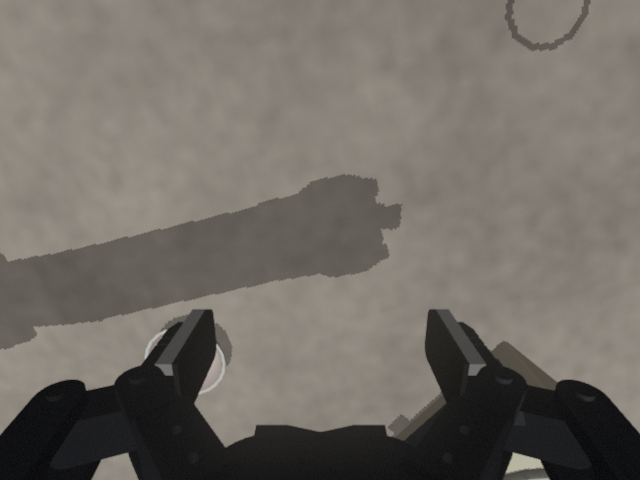

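The top view shows the mill at about (300,250), with the ring at (281,252), the knob at (340,235) and the vial at (249,230). I'll enlarge it next.

```bash
python3 - <<'E'
import cv2
i=cv2.imread("pics/top0.png")[195:325,230:370]
cv2.imwrite("pics/tc.png",cv2.resize(i,None,fx=5.5,fy=4.6*1.0 if 0 else 5.5,interpolation=cv2.INTER_CUBIC)[:600*2][:715])
c=cv2.resize(i,(784,728)); 
cv2.imwrite("pics/tcA.png",cv2.resize(i,(630,585),interpolation=cv2.INTER_CUBIC))
j=cv2.imread("pics/scene0.png")[185:300,265:405]
cv2.imwrite("pics/sc.png",cv2.resize(j,(700,575),interpolation=cv2.INTER_CUBIC))
E
```

```text
(no output)
```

View pics/tcA.png

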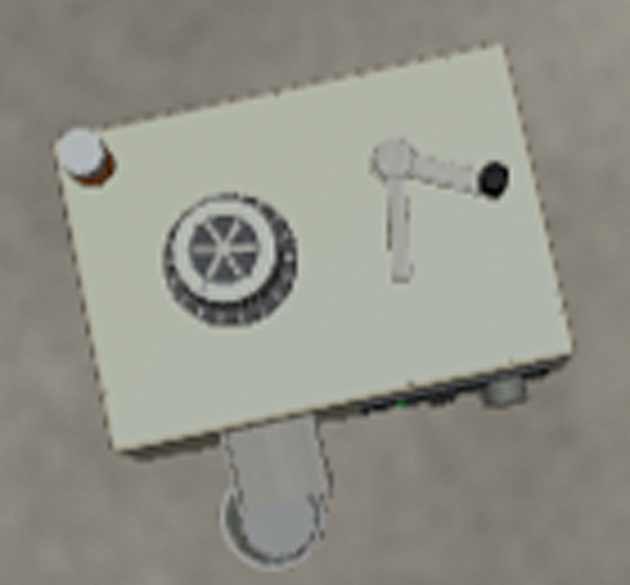

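View pics/sc.png

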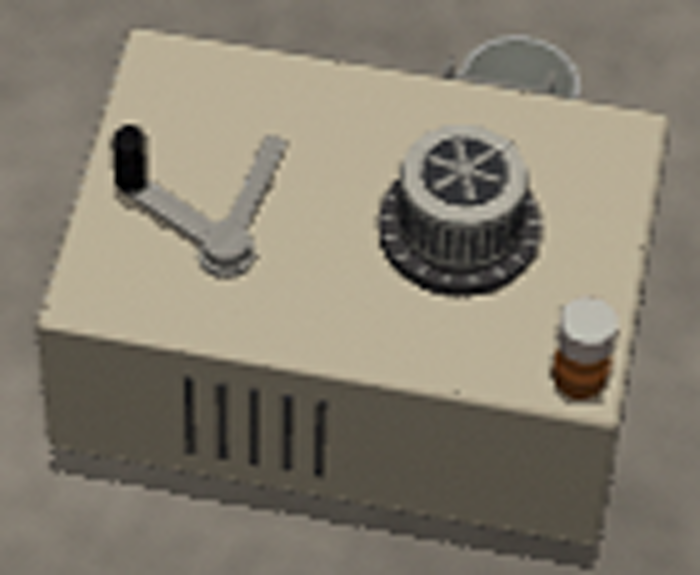

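```bash
cat > h.py <<'E'
import numpy as np
CAM={'scene':(np.array([[592.80435205,0,319.22676372],[0,592.80435205,224.48709094],[0,0,1]]),np.array([[-0.39803251,0.91735247,0.00587906],[0.72442582,0.31824197,-0.61149757],[-0.56282977,-0.23913697,-0.79122447]]),np.array([0.21397383,-0.34219267,1.75244556])),
'top':(np.array([[484.68236404,0,316.65082271],[0,484.68236404,245.14449897],[0,0,1]]),np.array([[-0.00884276,-0.99978208,-0.01891036],[-0.98729636,0.01172944,-0.15845606],[0.15864333,0.01726894,-0.98718493]]),np.array([0.01221986,0.56914941,1.22738214]))}
def proj(c,X):
    K,R,t=CAM[c] if isinstance(c,str) else c
    p=K@(R@np.asarray(X)+t); return p[:2]/p[2]
def ray(c,uv,z):
    K,R,t=CAM[c] if isinstance(c,str) else c
    d=R.T@np.linalg.inv(K)@np.array([uv[0],uv[1],1]); o=-R.T@t
    return o+d*(z-o[2])/d[2]
E
python3 - <<'E'
from h import *
from scipy.optimize import least_squares
T=lambda u,v:((u+.5)/4.5-.5+230,(v+.5)/4.5-.5+195)
S=lambda u,v:((u+.5)/5-.5+265,(v+.5)/5-.5+185)
z=.11
L={'A':(-.09,-.13,z),'B':(-.09,.13,z),'C':(.09,.13,z),'D':(.09,-.13,z),'ring':(0,.045,.153),'piv':(.035,-.055,.118)}
obs=[('top','C',T(57,143)),('top','D',T(502,45)),('top','A',T(572,353)),('top','B',T(115,450)),('top','ring',T(225,250)),('top','piv',T(394,158)),
('scene','A',S(135,30)),('scene','B',S(665,115)),('scene','C',S(617,428)),('scene','D',S(40,325)),('scene','ring',S(464,170))]
W=lambda p,l:np.array([p[0]+np.cos(p[2])*l[0]-np.sin(p[2])*l[1],p[1]+np.sin(p[2])*l[0]+np.cos(p[2])*l[1],l[2]])
f=lambda p,o=obs:np.concatenate([proj(c,W(p,L[n]))-uv for c,n,uv in o])
for o in (obs,[k for k in obs if k[0]=='top'],[k for k in obs if k[0]=='scene']):
    r=least_squares(f,[.55,.05,-.2],args=(o,)); print(r.x[:2],np.degrees(r.x[2]),np.round(r.fun,1))
    p=r.x
    print('ring',W(p,L['ring']),'piv',W(p,L['piv']))
for c,uv in(('top',T(493,180)),('scene',S(130,133))): print('knobtop',ray(c,uv,.146))
for c,uv in(('top',T(84,154)),('scene',S(588,315))): print('vialtop',ray(c,uv,.155))
E
```

```text
[0.55123376 0.04978773] 11.638110390318658 [-1.3 -1.7  0.7 -1.5  1.1 -0.5 -0.6  0.3 -0.1 -0.6  0.2 -0.1 -0.9 -2.
  1.7 -1.3  0.9 -0.6 -1.  -0.7  0.6 -0.1]
ring [0.54215593 0.09386258 0.153     ] piv [0.59660932 0.00297899 0.118     ]
[0.54961396 0.04972834] 11.640004027857294 [-1.3 -1.   0.7 -0.9  1.1  0.1 -0.6  1.  -0.1  0.1  0.2  0.6]
ring [0.54053468 0.0938029  0.153     ] piv [0.59499107 0.0029211  0.118     ]
[0.55361686 0.05011843] 11.697889311149966 [-1.2 -1.2  1.5 -0.6  0.7  0.2 -1.3  0.3  0.3  0.7]
ring [0.54449305 0.0941838  0.153     ] piv [0.59904123 0.00335706 0.118     ]
knobtop [ 0.57828908 -0.05020959  0.146     ]
knobtop [ 0.57796748 -0.05312565  0.146     ]
vialtop [0.59353827 0.16933144 0.155     ]
vialtop [0.59616805 0.16960712 0.155     ]
```

Both cameras agree to a few mm: ring axis at about (0.542, 0.094), knob at about (0.578, -0.052), mill yaw 11.6°. The arm can now move over the ring.

send_rows:
  rows:
    - [0,-247,-203,0,-1]
    - [0,-247,-203,0,-1]
    - [0,-494,-406,0,-1]
    - [0,-494,-406,0,-1]
    - [0,-494,-406,0,-1]
    - [0,-494,-406,0,-1]
    - [0,-494,-406,0,-1]
    - [0,-494,-406,0,-1]
    - [0,-494,-406,0,-1]
    - [0,-494,-406,0,-1]
  squeeze: 50

```text
t: 0.98
ee_pos: [0.4186, 0.2763, 0.4047]
ee_rot: [[0.0, -0.959, 0.284], [0.0, 0.284, 0.959], [-1.0, -0.0, 0.0]]
ft_force: [0.3, 0.2, -0.1]
opening: 0.999
```

send_rows:
  rows:
    - [0,-170,-140,0,-1]
    - [0,-170,-140,0,-1]
    - [0,-170,-140,0,-1]
    - [0,-170,-140,0,-1]
    - [0,-170,-140,0,-1]
    - [0,-170,-140,0,-1]
    - [0,-170,-140,0,-1]
    - [0,-170,-140,0,-1]

```text
t: 1.65
ee_pos: [0.5413, 0.0952, 0.4042]
ee_rot: [[-0.001, -0.958, 0.286], [0.0, 0.286, 0.958], [-1.0, 0.001, -0.0]]
ft_force: [0.2, 0.2, 0.0]
opening: 0.998
```

```bash
python3 - <<'E'
from rig import manip, eyes, job
import cv2,numpy as np
s=manip.state()
print(s['ee_pos'],s['qpos'],s['ft_torque'])
i=eyes.get_image("wrist"); cv2.imwrite("pics/w1.png",i["color"]);np.savez("w1.npz",K=i["camera_matrix"],R=i["R"],t=i["t"])
i=eyes.get_image("top"); cv2.imwrite("pics/t1.png",i["color"])
E
```

```text
[0.54132252 0.09520485 0.4042153 ] [ -5.42321545  16.944891    -8.84422053 103.89952607   2.94611005
  59.43862423  58.00111992] [ 0.01773527 -0.00973549  0.01749684]
```

View pics/w1.png

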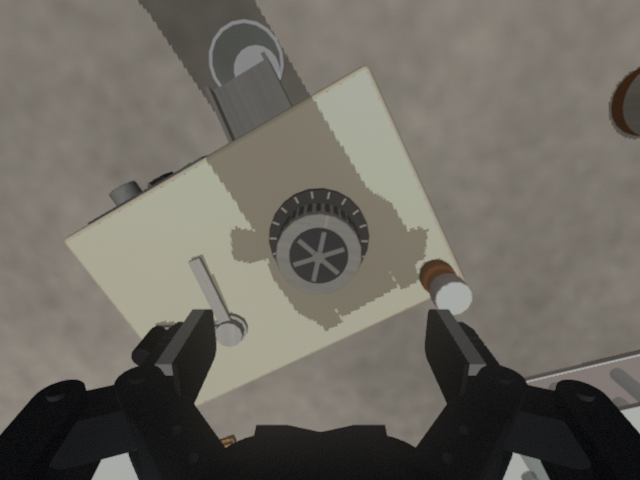

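Wrist view: ring top centred at about (319,254), vial at (453,296), lever pivot at (229,330). Next I'll enlarge the ring.

```bash
python3 - <<'E'
import cv2
from h import *
i=cv2.imread("pics/w1.png")[175:305,255:385]
cv2.imwrite("pics/w1c.png",cv2.resize(i,(585,585),interpolation=cv2.INTER_CUBIC))
d=np.load("w1.npz");c=(d['K'],d['R'],d['t'])
print(ray(c,(319,254),.153))
E
```

```text
[0.54225044 0.09395308 0.153     ]
```

View pics/w1c.png

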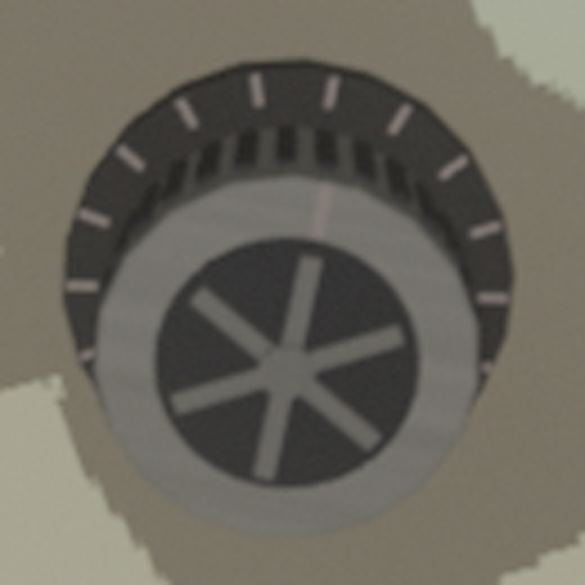

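send_rows:
  rows:
    - [10,-1.4,-1,-7,-1]
    - [20,-1.4,-1,-14,-1]
    - [30,-1.4,-1,-21,-1]
    - [40,-1.4,-1,-28,-1]
    - [40,-1.4,-1,-35,-1]
    - [40,-1.4,-1,-42,-1]
    - [40,-1.4,-1,-49,-1]
    - [40,-1.4,-1,-56,-1]
    - [40,-1.4,-1,-63,-1]
    - [40,-1.4,-1,-70,-1]

```text
t: 2.58
ee_pos: [0.5414, 0.0968, 0.3648]
ee_rot: [[-0.0, -0.587, -0.81], [0.001, -0.81, 0.587], [-1.0, -0.0, 0.001]]
ft_force: [-0.3, 0.2, 0.8]
opening: 1.005
```

send_rows:
  rows:
    - [20,0,0,0,-1]
    - [40,0,0,0,-1]
    - [55,0,0,0,-1]
    - [65,0,0,0,-1]
    - [67,0,0,0,-1]
    - [67,0,0,0,-1]
    - [67,0,0,0,-1]

```text
t: 3.17
ee_pos: [0.5425, 0.0953, 0.2984]
ee_rot: [[0.001, -0.594, -0.805], [0.0, -0.805, 0.594], [-1.0, -0.001, -0.001]]
ft_force: [0.2, 0.3, -0.2]
opening: 0.998
```

```bash
python3 - <<'E'
from rig import manip, eyes, job
import cv2,numpy as np
s=manip.state()
print(s['ee_pos'],s['ee_rot'],s['qpos'],s['ft_force'],s['ft_torque'])
i=eyes.get_image("wrist"); cv2.imwrite("pics/w2.png",i["color"]);np.savez("w2.npz",K=i["camera_matrix"],R=i["R"],t=i["t"])
E
```

```text
[0.54253336 0.09526093 0.29843127] [[ 9.52126361e-04 -5.93612662e-01 -8.04750335e-01]
 [ 4.37039626e-04 -8.04750376e-01  5.93613209e-01]
 [-9.99999451e-01 -9.16902570e-04 -5.06791791e-04]] [  3.30200571  25.64425541 -19.96474305 108.54227175  11.51205395
  47.69226555 120.95764925] [ 0.19994863  0.28321173 -0.23577745] [ 0.01063129  0.00718305 -0.07014217]
```

View pics/w2.png

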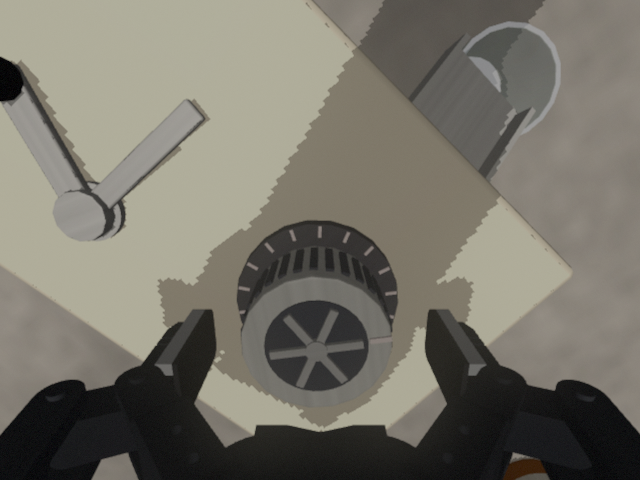

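Wrist view: ring top centred at (316,350), between the jaws at about 213 and 428. I'll correct by about 1.5 mm and close.

send_rows:
  rows:
    - [0,1.3,-1,0,-1]
    - [0,1.3,-1,0,-1]
    - [0,1.3,-1,0,1]
    - [0,1.3,-1,0,1]
    - [0,1.3,-1,0,1]
    - [0,1.3,-1,0,1]
    - [0,1.3,-1,0,1]
    - [0,1.3,-1,0,1]
    - [0,1.3,-1,0,1]
  squeeze: 50

```text
t: 3.97
ee_pos: [0.5425, 0.0927, 0.2983]
ee_rot: [[0.0, -0.595, -0.804], [-0.0, -0.804, 0.595], [-1.0, -0.0, -0.001]]
ft_force: [-1.6, -1.1, 6.9]
opening: 0.64
```

```bash
cat > st.py <<'E'
from rig import manip
import numpy as np
s=manip.state()
R=s['ee_rot']
print('t',round(s['t'],2),'pos',np.round(s['ee_pos'],4),'cw yaw',round(-np.degrees(np.arctan2(R[1][2],R[0][2])),2),'F',np.round(s['ft_force'],1),'T',np.round(s['ft_torque'],3),'op',round(s['opening'],3),'q7',round(s['qpos'][6],1))
E
python3 st.py
```

```text
t 3.97 pos [0.5425 0.0927 0.2983] cw yaw -143.5 F [-1.6 -1.1  6.9] T [-0.131  0.339  0.034] op 0.64 q7 121.1
```

send_rows:
  rows:
    - [0,0,0,2,1]
    - [0,0,0,4,1]
    - [0,0,0,4,1]
    - [0,0,0,4,1]

```text
t: 4.3
ee_pos: [0.5425, 0.0927, 0.2983]
ee_rot: [[0.0, -0.649, -0.761], [-0.0, -0.761, 0.649], [-1.0, -0.0, -0.001]]
ft_force: [-1.4, -1.0, 6.1]
opening: 0.639
```

```bash
python3 st.py
```

```text
t 4.3 pos [0.5425 0.0927 0.2983] cw yaw -139.51 F [-1.4 -1.   6.1] T [-0.218  0.39   0.143] op 0.639 q7 117.6
```

send_rows:
  rows:
    - [0,0,0,2,1]
    - [0,0,0,4,1]
    - [0,0,0,4,1]
    - [0,0,0,4,1]

```text
t: 4.63
ee_pos: [0.5425, 0.0927, 0.2983]
ee_rot: [[0.0, -0.701, -0.713], [-0.0, -0.713, 0.701], [-1.0, -0.0, -0.0]]
ft_force: [-2.1, -0.4, 7.2]
opening: 0.643
```

```bash
python3 st.py
```

```text
t 4.63 pos [0.5425 0.0927 0.2983] cw yaw -135.5 F [-2.1 -0.4  7.2] T [-0.173  0.371  0.057] op 0.643 q7 114.0
```

send_rows:
  rows:
    - [0,0,0,2,1]
    - [0,0,0,4,1]
    - [0,0,0,4,1]
    - [0,0,0,4,1]

```text
t: 4.97
ee_pos: [0.5425, 0.0928, 0.2983]
ee_rot: [[0.0, -0.749, -0.663], [-0.0, -0.663, 0.749], [-1.0, -0.0, -0.0]]
ft_force: [-1.2, -0.4, 6.0]
opening: 0.64
```

```bash
python3 st.py
```

```text
t 4.97 pos [0.5425 0.0928 0.2983] cw yaw -131.5 F [-1.2 -0.4  6. ] T [-0.161  0.38  -0.067] op 0.64 q7 110.5
```

send_rows:
  rows:
    - [0,0,0,2,1]
    - [0,0,0,4,1]
    - [0,0,0,4,1]
    - [0,0,0,4,1]

```text
t: 5.3
ee_pos: [0.5425, 0.0928, 0.2983]
ee_rot: [[0.0, -0.794, -0.608], [-0.0, -0.608, 0.794], [-1.0, -0.0, -0.0]]
ft_force: [-1.8, -0.9, 6.1]
opening: 0.637
```

```bash
python3 st.py
```

```text
t 5.3 pos [0.5425 0.0928 0.2983] cw yaw -127.48 F [-1.8 -0.9  6.1] T [-0.09   0.403 -0.186] op 0.637 q7 106.9
```

send_rows:
  rows:
    - [0,0,0,2,1]
    - [0,0,0,2,1]
    - [0,0,0,2,1]

```text
t: 5.55
ee_pos: [0.5424, 0.0928, 0.2983]
ee_rot: [[0.0, -0.814, -0.58], [-0.0, -0.58, 0.814], [-1.0, -0.0, -0.0]]
ft_force: [-2.5, -0.5, 6.0]
opening: 0.638
```

```bash
cat >> st.py <<'E'
th=-np.degrees(np.arctan2(R[1][2],R[0][2]))+143.5
d=.15*np.sin(np.radians(18*th))
print('theta',round(th,2),'Tz',round(s['ft_torque'][2],3),'detent',round(d,3),'excess',round(s['ft_torque'][2]-d,3))
E
python3 st.py
```

```text
t 5.55 pos [0.5424 0.0928 0.2983] cw yaw -125.48 F [-2.5 -0.5  6. ] T [-0.119  0.373 -0.163] op 0.638 q7 105.1
theta 18.02 Tz -0.163 detent -0.087 excess -0.075
```

send_rows:
  rows:
    - [0,0,0,2,1]
    - [0,0,0,2,1]
    - [0,0,0,2,1]

```text
t: 5.8
ee_pos: [0.5424, 0.0928, 0.2983]
ee_rot: [[0.0, -0.834, -0.552], [-0.0, -0.552, 0.834], [-1.0, -0.0, -0.0]]
ft_force: [-2.7, -0.4, 6.0]
opening: 0.639
```

```bash
python3 st.py
```

```text
t 5.8 pos [0.5424 0.0928 0.2983] cw yaw -123.5 F [-2.7 -0.4  6. ] T [-0.106  0.418  0.001] op 0.639 q7 103.4
theta 20.0 Tz 0.001 detent -0.0 excess 0.001
```

send_rows:
  rows:
    - [0,0,0,2,1]
    - [0,0,0,2,1]
    - [0,0,0,2,1]

```text
t: 6.05
ee_pos: [0.5424, 0.0929, 0.2983]
ee_rot: [[0.0, -0.852, -0.523], [-0.0, -0.523, 0.852], [-1.0, -0.0, -0.0]]
ft_force: [-2.9, -1.2, 6.1]
opening: 0.638
```

```bash
python3 st.py|tail -1
```

```text
theta 21.97 Tz 0.075 detent 0.087 excess -0.012
```

send_rows:
  rows:
    - [0,0,0,2,1]
    - [0,0,0,2,1]
    - [0,0,0,2,1]

```text
t: 6.3
ee_pos: [0.5424, 0.0929, 0.2983]
ee_rot: [[0.0, -0.87, -0.493], [-0.0, -0.493, 0.87], [-1.0, -0.0, -0.0]]
ft_force: [-3.1, -0.5, 6.2]
opening: 0.642
```

```bash
python3 st.py|tail -1
```

```text
theta 23.98 Tz 0.055 detent 0.142 excess -0.087
```

send_rows:
  rows:
    - [0,0,0,2,1]
    - [0,0,0,2,1]
    - [0,0,0,2,1]

```text
t: 6.55
ee_pos: [0.5424, 0.0929, 0.2983]
ee_rot: [[0.0, -0.887, -0.462], [-0.0, -0.462, 0.887], [-1.0, -0.0, -0.0]]
ft_force: [-2.1, -0.5, 6.2]
opening: 0.639
```

```bash
python3 st.py|tail -1
```

```text
theta 25.98 Tz 0.092 detent 0.143 excess -0.05
```

send_rows:
  rows:
    - [0,0,0,2,1]
    - [0,0,0,2,1]
    - [0,0,0,2,1]

```text
t: 6.8
ee_pos: [0.5424, 0.0929, 0.2983]
ee_rot: [[0.0, -0.902, -0.431], [-0.0, -0.431, 0.902], [-1.0, -0.0, -0.0]]
ft_force: [-1.2, -0.4, 5.9]
opening: 0.643
```

```bash
python3 st.py|tail -1
```

```text
theta 27.99 Tz -0.007 detent 0.089 excess -0.096
```

send_rows:
  rows:
    - [0,0,0,2,1]
    - [0,0,0,2,1]
    - [0,0,0,2,1]

```text
t: 7.05
ee_pos: [0.5424, 0.0929, 0.2983]
ee_rot: [[0.0, -0.917, -0.399], [0.0, -0.399, 0.917], [-1.0, -0.0, 0.0]]
ft_force: [-2.6, -0.1, 6.3]
opening: 0.642
```

```bash
python3 st.py|tail -1
```

```text
theta 29.99 Tz 0.003 detent 0.001 excess 0.002
```

send_rows:
  rows:
    - [0,0,0,2,1]
    - [0,0,0,2,1]
    - [0,0,0,2,1]

```text
t: 7.3
ee_pos: [0.5424, 0.0929, 0.2983]
ee_rot: [[0.0, -0.93, -0.367], [0.0, -0.367, 0.93], [-1.0, -0.0, 0.0]]
ft_force: [-3.0, -0.6, 6.3]
opening: 0.64
```

```bash
python3 st.py|tail -1
```

```text
theta 31.99 Tz -0.007 detent -0.088 excess 0.08
```

send_rows:
  rows:
    - [0,0,0,1.5,1]
    - [0,0,0,1.5,1]
    - [0,0,0,1.5,1]

```text
t: 7.55
ee_pos: [0.5424, 0.0929, 0.2983]
ee_rot: [[0.0, -0.94, -0.342], [0.0, -0.342, 0.94], [-1.0, -0.0, 0.0]]
ft_force: [-2.3, -0.2, 6.4]
opening: 0.641
```

```bash
python3 st.py|tail -1
```

```text
theta 33.5 Tz -0.066 detent -0.134 excess 0.068
```

send_rows:
  rows:
    - [0,0,0,2,1]
    - [0,0,0,2,1]
    - [0,0,0,2,1]

```text
t: 7.8
ee_pos: [0.5423, 0.093, 0.2983]
ee_rot: [[0.0, -0.951, -0.31], [0.0, -0.31, 0.951], [-1.0, -0.0, -0.0]]
ft_force: [-2.3, -1.2, 6.3]
opening: 0.643
```

```bash
python3 st.py|tail -1
```

```text
theta 35.47 Tz 0.088 detent -0.148 excess 0.236
```

send_rows:
  rows:
    - [0,0,0,2,1]
    - [0,0,0,2,1]
    - [0,0,0,2,1]

```text
t: 8.05
ee_pos: [0.5423, 0.093, 0.2983]
ee_rot: [[0.0, -0.961, -0.277], [-0.0, -0.277, 0.961], [-1.0, -0.0, -0.0]]
ft_force: [-3.2, 0.2, 6.6]
opening: 0.642
```

```bash
python3 st.py|tail -1
```

```text
theta 37.43 Tz 0.307 detent -0.108 excess 0.415
```

The torque now clearly exceeds the detent wave. I'll hold still for repeat readings.

send_rows:
  rows:
    - [0,0,0,0.3,1]
    - [0,0,0,0.3,1]

```text
t: 8.22
ee_pos: [0.5423, 0.093, 0.2983]
ee_rot: [[0.0, -0.962, -0.272], [-0.0, -0.272, 0.962], [-1.0, -0.0, -0.0]]
ft_force: [-3.0, 0.1, 6.3]
opening: 0.641
```

```bash
python3 st.py|tail -1;python3 - <<'E'
from rig import manip,eyes
import cv2
for k in range(4):
    i=eyes.get_image("wrist"); print(manip.state()['ft_torque'][2])
cv2.imwrite("pics/w3.png",i["color"])
E
```

```text
theta 37.72 Tz 0.348 detent -0.098 excess 0.447
0.4025144981633066
0.38510257155983224
0.37466862439476145
0.36413540645502124
```

View pics/w3.png

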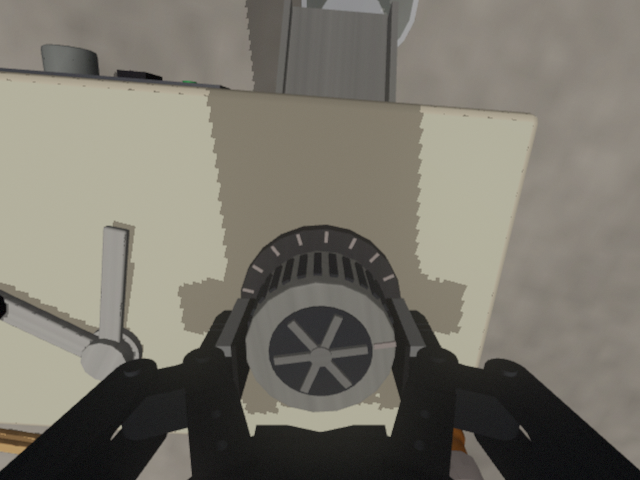

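No slip is visible: the white mark is at (384,345) about centre (320,356), the same relative to the jaws as before. The touch is at about 33.9° by tool angle. 33.9 - 60 = -26.1, so the nearest click is -20°. On the way back I'll check the click phase at several points.

send_rows:
  rows:
    - [0,0,0,-5,1]
    - [0,0,0,-10,1]
    - [0,0,0,-15,1]
    - [0,0,0,-17.8,1]
    - [0,0,0,-17.8,1]
    - [0,0,0,-17.8,1]
    - [0,0,0,-17.8,1]

```text
t: 9.0
ee_pos: [0.5424, 0.0928, 0.2983]
ee_rot: [[0.0, -0.834, -0.552], [0.0, -0.552, 0.834], [-1.0, -0.0, -0.0]]
ft_force: [-2.1, -0.2, 5.3]
opening: 0.644
```

```bash
python3 st.py|tail -1
```

```text
theta 19.99 Tz -0.026 detent -0.0 excess -0.026
```

send_rows:
  rows:
    - [0,0,0,-5,1]
    - [0,0,0,-5,1]
    - [0,0,0,-5,1]

```text
t: 9.25
ee_pos: [0.5425, 0.0927, 0.2983]
ee_rot: [[0.0, -0.782, -0.623], [0.0, -0.623, 0.782], [-1.0, -0.0, -0.0]]
ft_force: [-1.8, -1.7, 5.7]
opening: 0.642
```

```bash
python3 st.py|tail -1
```

```text
theta 14.98 Tz -0.101 detent -0.15 excess 0.049
```

send_rows:
  rows:
    - [0,0,0,-5,1]
    - [0,0,0,-10,1]
    - [0,0,0,-15,1]
    - [0,0,0,-15,1]
    - [0,0,0,-15,1]
    - [0,0,0,-15,1]

```text
t: 9.75
ee_pos: [0.5426, 0.0926, 0.2983]
ee_rot: [[0.0, -0.595, -0.804], [-0.0, -0.804, 0.595], [-1.0, -0.0, -0.0]]
ft_force: [-1.8, -1.5, 6.0]
opening: 0.642
```

```bash
python3 st.py|tail -1
```

```text
theta 0.0 Tz -0.044 detent 0.0 excess -0.044
```

send_rows:
  rows:
    - [0,0,0,-5,1]
    - [0,0,0,-10,1]
    - [0,0,0,-15,1]
    - [0,0,0,-15,1]
    - [0,0,0,-15,1]

```text
t: 10.17
ee_pos: [0.5427, 0.0926, 0.2983]
ee_rot: [[0.001, -0.366, -0.931], [-0.0, -0.931, 0.366], [-1.0, -0.0, -0.001]]
ft_force: [-2.1, -1.4, 5.7]
opening: 0.643
```

```bash
python3 st.py|tail -1
```

```text
theta -15.03 Tz 0.072 detent 0.15 excess -0.078
```

send_rows:
  rows:
    - [0,0,0,-5,1]
    - [0,0,0,-5,1]
    - [0,0,0,-5,1]
    - [0,0,0,-5,1]

```text
t: 10.5
ee_pos: [0.5427, 0.0926, 0.2983]
ee_rot: [[0.001, -0.284, -0.959], [-0.0, -0.959, 0.284], [-1.0, -0.0, -0.001]]
ft_force: [-1.8, -1.4, 5.2]
opening: 0.638
```

```bash
python3 st.py
```

```text
t 10.5 pos [0.5427 0.0926 0.2983] cw yaw -163.48 F [-1.8 -1.4  5.2] T [-0.203  0.237  0.019] op 0.638 q7 138.8
theta -19.98 Tz 0.019 detent 0.001 excess 0.018
```

The click phase is confirmed. Now I'll release and look.

send_rows:
  rows:
    - [0,0,0,0,-1]
    - [0,0,0,0,-1]
    - [0,0,0,0,-1]
    - [0,0,0,0,-1]
    - [0,0,0,0,-1]
    - [0,0,0,0,-1]

```text
t: 11.0
ee_pos: [0.5424, 0.0928, 0.2976]
ee_rot: [[-0.0, -0.284, -0.959], [0.0, -0.959, 0.284], [-1.0, -0.0, 0.0]]
ft_force: [0.6, -0.7, -0.3]
opening: 1.003
```

```bash
python3 st.py;python3 - <<'E'
from rig import manip,eyes
import cv2
i=eyes.get_image("wrist")
cv2.imwrite("pics/w4.png",i["color"])
E
```

```text
t 11.0 pos [0.5424 0.0928 0.2976] cw yaw -163.52 F [ 0.6 -0.7 -0.3] T [ 0.025  0.042 -0.014] op 1.003 q7 138.8
theta -20.02 Tz -0.014 detent -0.001 excess -0.013
```

View pics/w4.png

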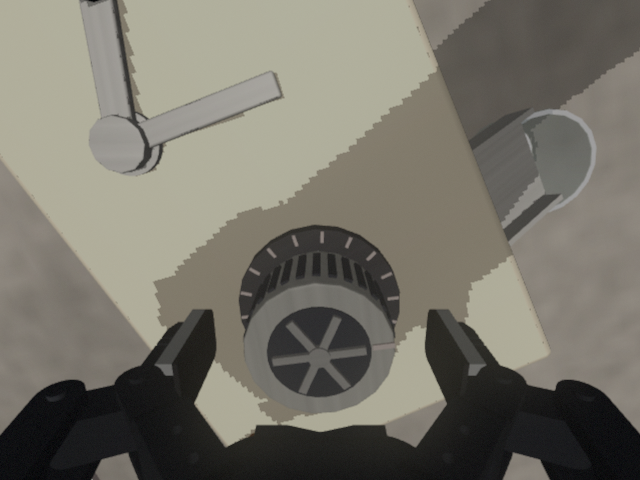

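The mark is unmoved relative to the tool at -20°, so the ring rests in its click. Next I'll lift and go over the knob; the jaw direction already matches the lever's tangent.

send_rows:
  rows:
    - [-25,0,0,0,-1]
    - [-62,0,0,0,-1]
    - [-75,0,0,0,-1]
    - [-75,32,-19,0,-1]
    - [-75,64,-38,0,-1]
    - [-75,96,-56,0,-1]
    - [-75,129,-75,0,-1]
    - [-75,129,-75,0,-1]
    - [-75,129,-75,0,-1]
    - [-75,129,-75,0,-1]

```text
t: 11.88
ee_pos: [0.5775, -0.0537, 0.3722]
ee_rot: [[-0.001, -0.287, -0.958], [0.001, -0.958, 0.287], [-1.0, -0.001, 0.001]]
ft_force: [-0.3, -0.1, 0.6]
opening: 1.002
```

```bash
python3 st.py;python3 - <<'E'
from rig import manip,eyes
import cv2,numpy as np
i=eyes.get_image("wrist")
cv2.imwrite("pics/w5.png",i["color"]);np.savez("w5.npz",K=i["camera_matrix"],R=i["R"],t=i["t"])
E
```

```text
t 11.88 pos [ 0.5775 -0.0537  0.3722] cw yaw -163.32 F [-0.3 -0.1  0.6] T [0.07  0.027 0.047] op 1.002 q7 146.9
theta -19.82 Tz 0.047 detent 0.009 excess 0.038
```

View pics/w5.png

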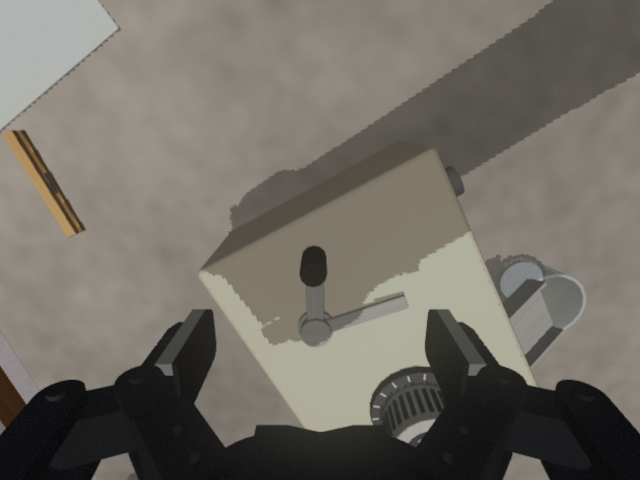

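Wrist view: knob top at about (314,273), hub top at (316,331). q7 is close to its limit, so I'll turn clockwise before descending.

```bash
python3 - <<'E'
from h import *
d=np.load("w5.npz");c=(d['K'],d['R'],d['t'])
k=ray(c,(314,272),.146);p=ray(c,(316,331),.119);print(k,p,k-p,np.linalg.norm((k-p)[:2]))
p0=np.array([.5966,.003]);h=np.radians(11.64)
for a in (63.03,52,42,31.5,21,10.5,0,-2):
    an=np.pi+h+np.radians(a); print(a,p0+.056*np.array([np.cos(an),np.sin(an)]))
E
```

```text
[ 0.58209678 -0.05205559  0.146     ] [0.59744279 0.00148879 0.119     ] [-0.01534601 -0.05354438  0.027     ] 0.055700095116193234
63.03 [ 0.58179483 -0.05100747]
52 [ 0.57173545 -0.04717723]
42 [ 0.56340002 -0.04209724]
31.5 [ 0.55573764 -0.03529187]
21 [ 0.54944374 -0.02720409]
10.5 [ 0.54472912 -0.01810478]
0 [ 0.54175166 -0.00829866]
-2 [ 0.54139076 -0.0063776 ]
```

send_rows:
  rows:
    - [0,-3.4,-3.7,7,-1]
    - [0,-3.4,-3.7,14,-1]
    - [5,-3.4,-3.7,20,-1]
    - [25,-3.4,-3.7,20,-1]
    - [45,-3.4,-3.7,20,-1]
    - [60,-3.4,-3.7,20,-1]
    - [70,-3.4,-3.7,20,-1]
    - [75,-3.4,-3.7,20,-1]
    - [75,-3.4,-3.7,20,-1]
    - [75,-3.4,-3.7,20,-1]

```text
t: 12.77
ee_pos: [0.5825, -0.0488, 0.2983]
ee_rot: [[0.001, -0.593, -0.805], [-0.0, -0.805, 0.593], [-1.0, -0.0, -0.001]]
ft_force: [0.2, -0.9, -0.1]
opening: 1.003
```

```bash
python3 st.py;python3 - <<'E'
from rig import manip,eyes
import cv2,numpy as np
i=eyes.get_image("wrist")
cv2.imwrite("pics/w6.png",i["color"])
E
```

```text
t 12.77 pos [ 0.5825 -0.0488  0.2983] cw yaw -143.62 F [ 0.2 -0.9 -0.1] T [ 0.011 -0.076 -0.005] op 1.003 q7 125.3
theta -0.12 Tz -0.005 detent -0.006 excess 0.001
```

View pics/w6.png

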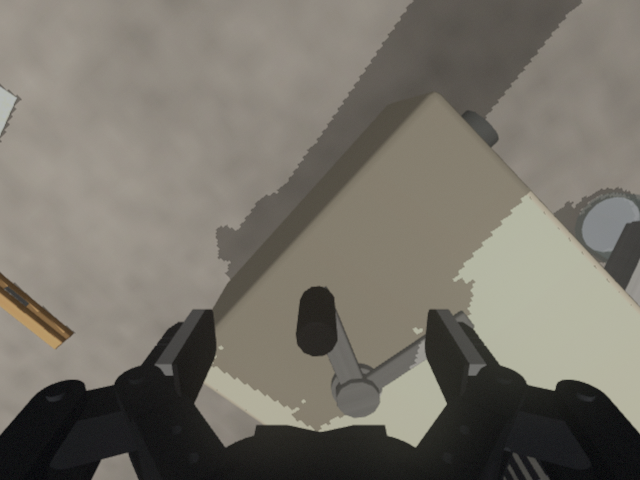

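send_rows:
  rows:
    - [0,2.4,-1,0,-1]
    - [0,2.4,-1,0,1]
    - [0,2.4,-1,0,1]
    - [0,2.4,-1,0,1]
    - [0,2.4,-1,0,1]
    - [0,2.4,-1,0,1]
    - [0,2.4,-1,0,1]
    - [0,2.4,-1,0,1]
    - [0,2.4,-1,0,1]
  squeeze: 25

```text
t: 13.57
ee_pos: [0.5816, -0.0526, 0.2978]
ee_rot: [[-0.0, -0.595, -0.804], [-0.0, -0.804, 0.595], [-1.0, 0.0, -0.0]]
ft_force: [-1.0, -0.3, 0.8]
opening: 0.176
```

```bash
python3 st.py;python3 - <<'E'
from rig import manip
import numpy as np
s=manip.state();R=s['ee_rot'];P=np.array(s['ee_pos'])[:2]
p0=np.array([.5969,.0027]);v=P-p0;print(np.linalg.norm(v),np.degrees(np.arctan2(v[1],v[0])))
r0=.056;a0=np.arctan2(v[1],v[0])
for a in np.arange(7,71,7):
    an=a0-np.radians(a);g=p0+r0*np.array([np.cos(an),np.sin(an)])-P
    w=R.T@np.array([g[0],g[1],0]);print(a,np.round(w*1000,1),np.degrees(an))
E
```

```text
t 13.57 pos [ 0.5816 -0.0526  0.2978] cw yaw -143.51 F [-1.  -0.3  0.8] T [-0.134  0.101 -0.018] op 0.176 q7 125.6
theta -0.01 Tz -0.018 detent -0.0 excess -0.018
0.05738026501031556 -105.44941003109057
7 [-0.   0.8  7. ] -112.44941003109057
14 [-0.   2.  13.7] -119.44941003109057
21 [-0.   2.4 20.6] -126.44941003109057
28 [-0.   2.  27.4] -133.44941003109057
35 [-0.   0.8 34.1] -140.4494100310906
42 [-0.  -1.3 40.6] -147.4494100310906
49 [-0.  -4.1 46.9] -154.44941003109057
56 [-0.  -7.7 52.7] -161.44941003109057
63 [ -0.  -11.9  58. ] -168.44941003109057
70 [ -0.  -16.8  62.8] -175.44941003109057
```

send_rows:
  rows:
    - [0,1.2,7,7,1]
    - [0,2.2,13.8,14,1]
    - [0,2.5,20.7,21,1]
    - [0,2.1,27.5,28,1]
    - [0,0.9,34.2,35,1]
    - [0,-1.2,40.7,42,1]
    - [0,-4,47,49,1]
    - [0,-5.8,50,53,1]
    - [0,-5.8,50,53,1]

```text
t: 14.32
ee_pos: [0.5441, -0.0176, 0.2978]
ee_rot: [[-0.001, -1.0, -0.008], [-0.001, -0.008, 1.0], [-1.0, 0.001, -0.001]]
ft_force: [-2.5, -0.7, 2.9]
opening: 0.178
```

```bash
cat > lv.py <<'E'
from rig import manip
import numpy as np
s=manip.state();R=s['ee_rot'];P=np.array(s['ee_pos'])[:2]
p0=np.array([.5969,.0027]);v=P-p0;a=np.degrees(np.arctan2(v[1],v[0]));print(np.linalg.norm(v),a,'to go',(a+168.4))
print('tool F',np.round(R.T@s['ft_force'],1))
for d in (1,2,4,6,8,10,12,14):
    an=np.radians(a-d);g=p0+np.linalg.norm(v)*np.array([np.cos(an),np.sin(an)])-P
    print(d,np.round(R.T@np.array([g[0],g[1],0])*1000,1))
E
python3 st.py; python3 lv.py
```

```text
t 14.32 pos [ 0.5441 -0.0176  0.2978] cw yaw -90.43 F [-2.5 -0.7  2.9] T [-0.101  0.573 -0.033] op 0.178 q7 75.6
theta 53.07 Tz -0.033 detent -0.123 excess 0.091
0.05651176175733954 -158.98426490475316 to go 9.415735095246845
tool F [-2.9  2.5 -0.6]
1 [-0.   0.3  0.9]
2 [-0.   0.7  1.9]
4 [-0.   1.3  3.7]
6 [-0.   1.8  5.6]
8 [-0.   2.3  7.6]
10 [-0.   2.6  9.5]
12 [-0.   3.  11.4]
14 [-0.   3.2 13.4]
```

send_rows:
  rows:
    - [0,1.3,3.7,4,1]
    - [0,2,6.6,7,1]
    - [0,2,6.6,7,1]
    - [0,2,6.6,7,1]

```text
t: 14.65
ee_pos: [0.5423, -0.0115, 0.2977]
ee_rot: [[-0.002, -0.994, 0.11], [-0.0, 0.11, 0.994], [-1.0, 0.002, -0.0]]
ft_force: [-4.9, -0.4, 5.7]
opening: 0.176
```

```bash
python3 lv.py|head -3
```

```text
0.056405987931257784 -165.38649250687013 to go 3.013507493129879
tool F [-5.7  4.9 -0.9]
1 [0.  0.3 0.9]
```

send_rows:
  rows:
    - [0,0.2,1,1,1]
    - [0,0.3,2,2,1]
    - [0,0.3,2,2,1]

```text
t: 14.9
ee_pos: [0.5421, -0.0098, 0.2977]
ee_rot: [[-0.002, -0.989, 0.145], [-0.001, 0.145, 0.989], [-1.0, 0.002, -0.001]]
ft_force: [-6.4, -0.4, 7.2]
opening: 0.177
```

```bash
python3 lv.py|head -3
```

```text
0.056254819182479605 -167.12054832800558 to go 1.2794516719944227
tool F [-7.2  6.3 -1.4]
1 [-0.   0.3  0.9]
```

send_rows:
  rows:
    - [0,0.1,0.7,1,1]
    - [0,0.1,0.7,1,1]

```text
t: 15.07
ee_pos: [0.542, -0.0091, 0.2977]
ee_rot: [[-0.003, -0.987, 0.162], [-0.0, 0.162, 0.987], [-1.0, 0.003, -0.001]]
ft_force: [-6.1, -0.2, 8.8]
opening: 0.178
```

```bash
python3 lv.py|head -3
```

```text
0.05618439053896587 -167.84984328902326 to go 0.5501567109767507
tool F [-8.8  6.  -1.2]
1 [0.  0.4 0.9]
```

send_rows:
  rows:
    - [0,-0.3,0.8,1,1]
    - [0,-0.3,0.8,1,1]

```text
t: 15.23
ee_pos: [0.5421, -0.0086, 0.2976]
ee_rot: [[-0.004, -0.984, 0.18], [-0.001, 0.18, 0.984], [-1.0, 0.004, -0.002]]
ft_force: [-7.6, -1.4, 7.3]
opening: 0.176
```

```bash
python3 lv.py|head -2
```

```text
0.05598076737041171 -168.3785239069785 to go 0.021476093021504994
tool F [-7.3  7.3 -2.7]
```

send_rows:
  rows:
    - [0,-0.3,0.8,1,1]
    - [0,-0.3,0.8,1,1]

```text
t: 15.4
ee_pos: [0.5423, -0.0084, 0.2976]
ee_rot: [[-0.004, -0.98, 0.197], [-0.002, 0.197, 0.98], [-1.0, 0.004, -0.003]]
ft_force: [-8.3, -2.3, 9.8]
opening: 0.174
```

```bash
python3 lv.py|head -2
```

```text
0.05568291940046652 -168.47731462461417 to go -0.07731462461416072
tool F [-9.8  7.7 -3.9]
```

send_rows:
  rows:
    - [0,-0.3,0.8,0,1]
    - [0,-0.3,0.8,0,1]

```text
t: 15.57
ee_pos: [0.5425, -0.0083, 0.2976]
ee_rot: [[-0.005, -0.98, 0.197], [-0.003, 0.197, 0.98], [-1.0, 0.005, -0.004]]
ft_force: [-10.3, -3.2, 11.2]
opening: 0.178
```

```bash
python3 lv.py|head -2
```

```text
0.055474040604563624 -168.5880174964759 to go -0.18801749647590782
tool F [-11.1   9.5  -5.2]
```

send_rows:
  rows:
    - [0,0,1.5,0,1]
    - [0,0,1.5,0,1]
    - [0,0,1.5,0,1]

```text
t: 15.82
ee_pos: [0.5427, -0.008, 0.2975]
ee_rot: [[-0.006, -0.98, 0.198], [-0.004, 0.198, 0.98], [-1.0, 0.005, -0.005]]
ft_force: [-11.0, -6.3, 12.1]
opening: 0.177
```

```bash
python3 lv.py|head -2
```

```text
0.0552539073126386 -168.85849004018633 to go -0.45849004018631945
tool F [-12.    9.5  -8.5]
```

send_rows:
  rows:
    - [0,0,2,0,1]
    - [0,0,2,0,1]
    - [0,0,2,0,1]

```text
t: 16.07
ee_pos: [0.5428, -0.0075, 0.2975]
ee_rot: [[-0.007, -0.98, 0.2], [-0.006, 0.2, 0.98], [-1.0, 0.005, -0.007]]
ft_force: [-10.8, -10.5, 12.6]
opening: 0.177
```

```bash
python3 lv.py|head -2
```

```text
0.05502031078503481 -169.27145209918916 to go -0.8714520991891561
tool F [-12.4   8.5 -12.6]
```

The force rises with almost no motion, so the lever is at its stop. I'll open partway, since the ring is near, and lift.

send_rows:
  rows:
    - [0,0,0,0,0]
    - [0,0,0,0,0]
    - [0,0,0,0,0]
    - [0,0,0,0,0]
    - [0,0,0,0,0]

```text
t: 16.48
ee_pos: [0.545, -0.0028, 0.2976]
ee_rot: [[0.0, -0.98, 0.198], [0.001, 0.198, 0.98], [-1.0, -0.0, 0.001]]
ft_force: [0.0, 0.8, 0.1]
opening: 0.494
```

```bash
python3 st.py;python3 - <<'E'
from rig import manip,eyes
import cv2,numpy as np
i=eyes.get_image("wrist")
cv2.imwrite("pics/w7.png",i["color"])
E
```

```text
t 16.48 pos [ 0.545  -0.0028  0.2976] cw yaw -78.59 F [0.  0.8 0.1] T [ 0.014 -0.009 -0.024] op 0.494 q7 63.5
theta 64.91 Tz -0.024 detent 0.15 excess -0.174
```

View pics/w7.png

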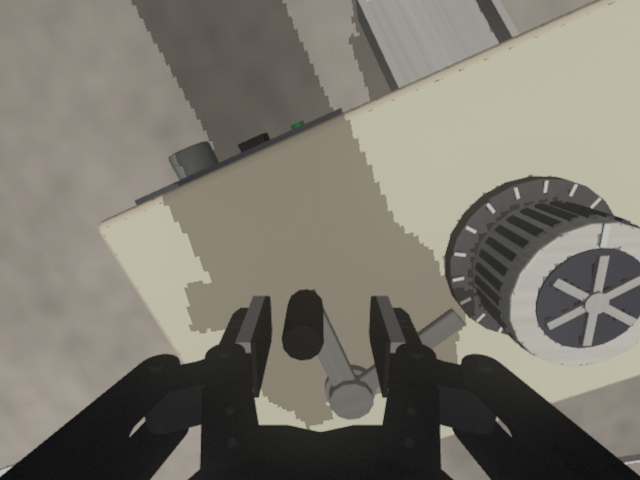

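The knob stands free between the jaws, and the short arm now points at the ring. Next: lift, move clear and check.

send_rows:
  rows:
    - [-25,0,0,0,0]
    - [-60,0,0,0,0]
    - [-100,0,0,0,0]
    - [-110,0,-40,0,0]
    - [-110,0,-80,0,0]
    - [-110,0,-120,0,0]
    - [-110,0,-160,0,0]
    - [-110,0,-200,0,0]
    - [-110,0,-200,0,0]
    - [-110,0,-200,0,0]

```text
t: 17.37
ee_pos: [0.504, -0.2024, 0.4074]
ee_rot: [[-0.0, -0.979, 0.205], [-0.001, 0.205, 0.979], [-1.0, 0.0, -0.001]]
ft_force: [-0.1, 0.8, -0.5]
opening: 0.499
```

```bash
python3 st.py;python3 - <<'E'
from rig import manip,eyes
import cv2,numpy as np
for n in('top','scene','wrist'):
    i=eyes.get_image(n)["color"]; cv2.imwrite(f"pics/{n}8.png",i)
    if n=='top': cv2.imwrite("pics/top8c.png",cv2.resize(i[195:325,230:370],(630,585),interpolation=cv2.INTER_CUBIC))
E
```

```text
t 17.37 pos [ 0.504  -0.2024  0.4074] cw yaw -78.18 F [-0.1  0.8 -0.5] T [ 0.088 -0.014  0.036] op 0.499 q7 90.7
theta 65.32 Tz 0.036 detent 0.149 excess -0.113
```

View pics/top8c.png

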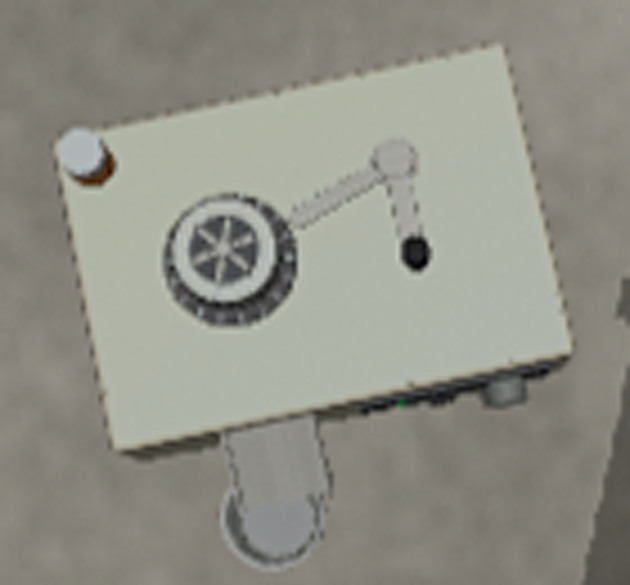

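View pics/scene8.png

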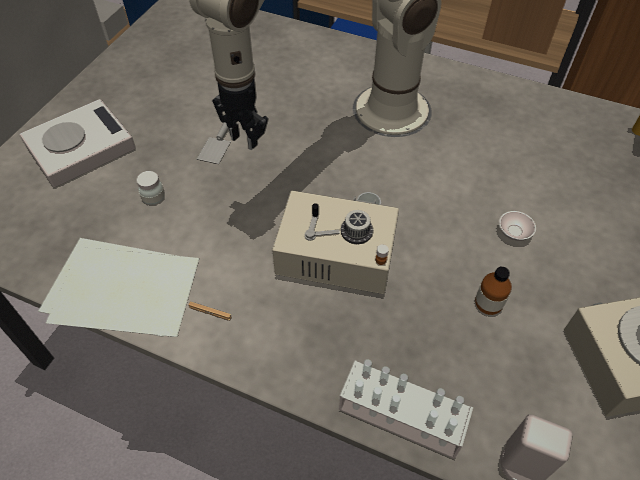

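```bash
python3 - <<'E'
from h import *
T=lambda u,v:((u+.5)/4.5-.5+230,(v+.5)/4.5-.5+195)
k=ray('top',T(416,253),.146);print(k)
v=k[:2]-np.array([.5958,.003]);print(np.linalg.norm(v),np.degrees(np.arctan2(v[1],v[0])))
E
```

```text
[ 0.53904843 -0.00834098  0.146     ]
0.05787364413224373 -168.6991247339187
```

send_rows:
  rows:
    - [0,0,40,0,0]
    - [0,0,80,0,0]
    - [0,0,120,0,0]
    - [0,0,160,0,0]
    - [0,0,200,0,0]
    - [0,0,240,0,0]
    - [0,0,240,0,0]
    - [0,0,240,0,0]
    - [0,0,240,0,0]

```text
t: 18.27
ee_pos: [0.5525, 0.0376, 0.4076]
ee_rot: [[-0.0, -0.981, 0.196], [-0.0, 0.196, 0.981], [-1.0, 0.0, -0.0]]
ft_force: [-0.3, -0.3, -0.7]
opening: 0.501
```

```bash
python3 - <<'E'
from rig import manip,eyes
import cv2,numpy as np
i=eyes.get_image("wrist")
cv2.imwrite("pics/w9.png",i["color"]);np.savez("w9.npz",K=i["camera_matrix"],R=i["R"],t=i["t"])
cv2.imwrite("pics/w9c.png",cv2.resize(i["color"][160:360,200:440],(720,600),interpolation=cv2.INTER_CUBIC))
E
```

```text
(no output)
```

View pics/w9c.png

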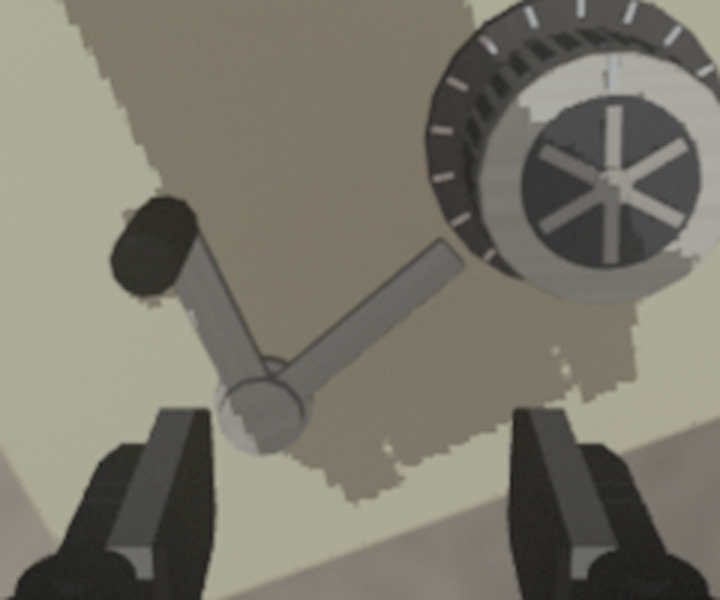

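```bash
python3 - <<'E'
from h import *
def L(f):
    d=np.load(f);return (d['K'],d['R'],d['t'])
def ang(c,a,b):
    v=ray(c,b,.153)-ray(c,a,.153);return np.degrees(np.arctan2(v[1],v[0])),np.linalg.norm(v)
A=lambda u,v:(u/4.5+255,v/4.5+175)
B=lambda u,v:(u/3+200,v/3+160)
print(ang(L('w1.npz'),A(288,363),A(321,210)),ang(L('w9.npz'),B(612,178),B(613,73)))
c=L('w9.npz');k=ray(c,B(143,262),.146);p=ray(c,B(261,415),.119);v=k-p;print(k,p,np.linalg.norm(v[:2]),np.degrees(np.arctan2(v[1],v[0])))
E
```

```text
(np.float64(151.86151515126187), np.float64(0.02297753242096691)) (np.float64(172.22794375786526), np.float64(0.02211191865191441))
[ 0.54340095 -0.01009622  0.146     ] [0.59813596 0.00183502 0.119     ] 0.05602031689420744 -167.7029205743234
```

The ring mark has turned 20.4° anticlockwise from its start (172.2° against 151.9°), so it lies in the intended click. The lever bears -167.7° in the wrist view and -168.7° from above, against -168.4° for fully home. Handing in.

```bash
python3 -c "
from rig import job
print(job.sign_off())"
```

```text
the job is handed in; nothing more can be done
None
```

The ring is set three clicks back from burr touch and the lock lever is home. I handed the job in at about 18 s; no verdict was reported.

- **Ring:** I turned it clockwise until the torque rose above the normal click resistance, about 34° past the start. I stopped at about 0.4 N m measured (about 0.47 N m from the burrs after allowing for the click). That is a little over the 0.3–0.4 N m touch range but well below 1 N m.
- **Back-off:** I let go in the click at -20° from the start, the one nearest to 60° anticlockwise of the touch. The last wrist picture shows the white mark 20.4° anticlockwise of its start, and before-and-after views of the ring in the jaws show no visible slip.
- **Lever:** I swung it until it stopped moving and the force rose to about 13 N, then released it. The knob's bearing from the pivot reads -167.7° in the wrist view and -168.7° from above. Fully home is -168.4°, so the two readings straddle it and agree to about 1°.
- **Rest of the bench:** The vial and beaker stand where they were, and nothing else looked moved in the pictures. The gripper was clear of everything at hand-in. Torque readings scattered by up to about 0.1 N m, so the touch angle is good to roughly 1°. It lies about 4° from where the choice of click would change.

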